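Press the glides into stool legs

ROBOT

A 7-joint arm with a two-finger parallel gripper is mounted at the origin on the work surface. World frame = base frame: x ahead of the robot, y to its left, z up, the work surface at z = 0. Lengths are in mm, angles in rad, forces in N, time in s.
With the tool pointing down it reaches from about 400 to 875 mm from the base axis. Payload 6.5 kg.
Tool frame: the origin (TCP) lies on the centre line of the jaws, within the pads' length; the fingertips stand 25 mm ahead of it and the grasp point (between the pads) lies 6 mm ahead of it; z points along the fingers, y is the line along which they close (so a half turn about z gives the same grasp; the last joint's range is limited). The gripper opens to 88 mm and grips with 3 to 60 N. Pads are 18 mm wide; open, the fingers measure 123 mm over their backs; the gripper's body (75 mm by 187 mm) begins 45 mm behind the grasp point.
Start: joints at [-0.066, 0.536, -0.004, 1.538, 0.003, 1.067, -0.071], TCP at [649.992, 0.001, 263.716] pointing down, gripper open.
Joint ranges: [-2.7, 2.7], [-0.37, 2.16], [-1.27, 1.26], [0.24, 2.4], [-1.31, 4.45], [0.19, 1.91], [-2.76, 2.76]. Speed limits (rad/s): [2.39, 2.39, 3.14, 3.14, 3.14, 3.14, 3.14].

INTERFACE

Orientations are given as a unit quaternion [w, x, y, z].
In Python, from plant import * gives the robot as it stands.
- The arm moves only by the tool step_arm, never from a script. Its argument "steps" is a list of rows, each a list of 7 numbers: the turn, a rotation vector about the tool's x, y, z normalised to -1 to 1, where 1 is 0.5 rad, then the shift along the tool's x, y, z normalised to -1 to 1, where 1 is 15 cm, then the closure, from -1 (fully open) to 1 (shut). In form: [[rx, ry, rz, x, y, z, claw], ...]. A call has 1 to 20 rows; each row is the pose to reach, as a shift and turn from the pose commanded when the call began, along the tool's axes at that moment; what a row does not reach only later rows make up. A row lasts 1/10 s, in which the tool goes at most 50 mm and 8.59 degrees, less where a joint would pass 70% of its speed; a pose out of reach is approached as far as the arm can. A call with a number of a shift or a turn outside -1 to 1 is refused whole. A call with a gripper value outside its range is refused whole. The fingers move at their own pace and stop on an object; the grip force is fixed at half the most. Time passes only in rows, so rows that repeat a pose let the fingers close. It gives the time, the measured TCP pose, the force, the opening and the grip force at its end, in the units of the state.
- sense(): the state, without advancing time (a new reading comes with each control period).
- camera(name): name is "scene" or "side" or "wrist"; returns (picture, depth): 400x640x3 uint8, red, green, blue; 400x640 float32, mm along the optical axis (not along the pixel's ray), 0 where there is no reading.
- camera_params(name): a dict with "intrinsics" (3x3 intrinsics, pixels), "origin" and "attitude" of the camera in the world; the wrist camera has in their place "mount" (4x4, takes a point from camera to tool coordinates, whose origin is the TCP and whose axes are the flange's). Camera axes: x right, y down, z forward; pixel columns grow to the right and rows downward; lengths in mm; the calibration is good to about 2 mm. A picture is of the moment at which its call begins: read the wrist's pose just before it. camera_params takes no time and is no camera call.
- job_done(): hands the job in; it is judged then, once.
The state is a dict: "t": time; "joint_pos": joint angles; "joint_velocities": joint speeds; "joint_torque": joint torques, N m; "tcp_pos": TCP position; "tool_rot": TCP orientation; "wrist_force": force on the tool from outside, world axes, zero at the start; "torque": the same for the moment, N m; "finger_gap": finger opening in mm; "finger_force": force on a finger pad.
Only numpy, scipy, OpenCV 4.12 (cv2) and the standard library are available. Lean on these libraries where they do the work, as an engineer would, in place of code of your own. Each camera call takes 0.05 s, during which the arm holds its last target. There are 200 camera calls.

TASK

Clear the dark offcut off the bed of the glide press into the scrap box. Then take every wooden leg in turn, lay it on the bed glide first, push its end fully home against the steel stop and hold it there steadily, some 5 seconds, until the sprung plunger has driven the glide fully in, and lay the leg flat in the plywood tray, all legs side by side on its floor. Leave the other things on the bench alone.

Things in the scene. Friction and masses are not known exactly. Their poses are not given: they have to be found in the camera images.
- press: Glide press, fixed: grey base plate 250 x 90 x 12 mm (its top is the bed), a 60 mm tall steel stop plate across it with a 24 mm square window, a sprung plunger behind that. Origin: underside of the base, below the stop's front face; x runs along the bed from its open end through the stop (the way a leg is pushed), z up. The bed reaches 150 mm in front of the stop.
- stop (a point): Middle of the stop's front face at bed height (12 mm above the bench); axes as the press. The window's centre, the plunger and the middle of a leg on the bed lie 16 mm above it. Two low guides (22 mm above the bed, 37 mm apart, flared mouth) run 55 mm out from the stop; farther out the bed's sides are open. Behind the stop: 100 mm of base with a 54 mm tall spring housing.
- plunger (a joint): How far the plunger is pushed back, m: 0 at rest (its 18 mm steel tip then waits in the window 2 mm behind the stop's front face), at most 0.020. Spring: 7 N at rest, 8 N at 3 mm, 11 N at 13 mm. It pushes a leg that is not held back out by a few mm.
- glide1 (a joint): How far leg1's glide is driven in, m: 0 to 0.002 at the start (proud), 0.010 fully home (head flat on the leg's end). A tight fit that creeps: the plunger drives it home in about 5 s while the leg is held hard against the stop; knocks do not. With the leg 3 mm or more off the stop it stays proud. It does not come out again.
- glide2 (a joint): The same for leg2.
- glide3 (a joint): The same for leg3.
- leg1: Plain light wooden leg, 32 x 32 x 130 mm, about 0.1 kg, with a black furniture glide (round head 18 mm across, 5 mm thick, steel stem) part-started in one end. Origin: centre of the wood; x along the leg to the glide end (wood ends at 65 mm; the head's face is at 80 mm when glide is 0, 70 mm when home). Any long face may be below. Two or three legs are there; an absent one reads None.
- leg2: Another such leg.
- leg3: Another such leg.
- offcut: Dark wooden offcut, 90 x 40 x 24 mm, left lying flat across the bed of the press. Origin: centre of its underside, x along its length, z up.
- scrap_box: Grey open-topped scrap box, fixed, outside 130 (x) x 180 (y) x 60 mm high, walls and floor 5 mm. Origin: centre of its underside.
- tray: Plywood tray, fixed, outside 170 (x) x 210 (y) mm, walls 25 mm high and 5 mm thick, floor 5 mm thick. Origin: centre of its underside. Three legs lie in it side by side along its x.
- glue: Bystander, to be left alone: white glue bottle, 60 mm across, 160 mm high. Origin at its underside.
- tape: Bystander, to be left alone: roll of tape lying flat, 90 mm across, 25 mm high. Origin at its underside.
- sanding_block: Bystander, to be left alone: cork sanding block 110 x 60 x 35 mm. Origin at its underside.
- screwdriver: Bystander, to be left alone: screwdriver, 190 mm. Origin at its underside.
- jar: Bystander, to be left alone: amber glass jar, 64 mm across, 70 mm high. Origin at its underside.
- brush: Bystander, to be left alone: hand brush, 200 mm. Origin at its underside.
- steel_square: Bystander, to be left alone: flat steel bar 140 x 50 x 12 mm. Origin at its underside.
- oil_can: Bystander, to be left alone: yellow can, 56 mm across, 130 mm high. Origin at its underside.

How it is judged (in metres and radians):
On the way, in this order (a step that is already met when the one before it is completed fails the run):
1. the offcut lies in the scrap box (x of offcut in the frame of scrap_box between -0.065 and 0.065 m and y of offcut in the frame of scrap_box between -0.09 and 0.09 m and z of offcut in the frame of scrap_box below 0.055 m), for 0.2 s.
2. a leg is held on the bed with its end against the stop (within 6 mm) and the plunger pushed back, for 1 s (((x of leg1 in the frame of stop between -0.071 and -0.06 m and y of leg1 in the frame of stop between -0.006 and 0.006 m and value of joint plunger above 0.0015 m) or (x of leg2 in the frame of stop between -0.071 and -0.06 m and y of leg2 in the frame of stop between -0.006 and 0.006 m and value of joint plunger above 0.0015 m) or (x of leg3 in the frame of stop between -0.071 and -0.06 m and y of leg3 in the frame of stop between -0.006 and 0.006 m and value of joint plunger above 0.0015 m))), for 1 s.
At the end, for the whole second after the job is handed in: The offcut is in the scrap box; every leg that is there has its glide home (8.5 mm or more of 10 mm) and lies flat (within 0.15 rad of level) and still on the floor of the tray, not on another leg (all of step 1 and x of leg1 in the frame of tray between -0.085 and 0.085 m and y of leg1 in the frame of tray between -0.105 and 0.105 m and z of leg1 in the frame of tray between 0.012 and 0.03 m and angle between leg1's own x axis and vertical between 1.42 and 1.72 rad and value of joint each of glide1, glide2, glide3 above 0.0085 m and linear speed of each of leg1, leg2, leg3 below 0.02 m/s and x of leg2 in the frame of tray between -0.085 and 0.085 m and y of leg2 in the frame of tray between -0.105 and 0.105 m and z of leg2 in the frame of tray between 0.012 and 0.03 m and angle between leg2's own x axis and vertical between 1.42 and 1.72 rad and x of leg3 in the frame of tray between -0.085 and 0.085 m and y of leg3 in the frame of tray between -0.105 and 0.105 m and z of leg3 in the frame of tray between 0.012 and 0.03 m and angle between leg3's own x axis and vertical between 1.42 and 1.72 rad); the robot touches nothing.
It fails at once if one of the other things on the bench is shifted by more than 50 mm (distance of any of glue, tape, sanding_block, screwdriver, jar, brush, steel_square, oil_can from where it was at the start of the episode above 0.05 m).
Of leg1, leg2, leg3 only 2 to 3 are there at a start; the rules pass over those that are not, and their reading is None.
At some moment in a run one of leg1, leg2, leg3 may be knocked a few centimetres aside while the robot is not near it.
Once in a run the grip may slacken for a moment while it holds something.
It also fails if it takes over 210 s, if anything falls off the work surface, if the arm or the gripper's body presses on something with over 40 N, if the wrist force passes 120 N, or if a joint passes its speed limit or range.

## Working session

There is one attempt and no reset: what is moved stays moved. The work goes in short steps, Python scripts to look and compute and a tool call to move; the robot and the scene stay as the last step left them, time stands still between calls to the robot, and variables do not carry over. Pictures are saved under pics/ and viewed, at most 14 in all, crops included, and the job is handed in when it is done.

Besides the shell and the picture viewer there is one more tool, called after "Request:" by a JSON object that holds its "method" and its "body". step_arm: Moves the arm, as the interface text tells. Scaled input: -1 to 1 covers 15 cm each way for a shift and 0.5 rad each way for a turn. Its arguments: {"type":"object","properties":{"steps":{"type":"array","items":{"type":"array","items":{"type":"number"}}}},"required":["steps"]}

```bash
mkdir -p pics; ls; python3 - <<'E'
from plant import *
import cv2,numpy as np
s=sense();print(s)
for n in("scene","side"):
    p,d=camera(n);cv2.imwrite(f"pics/{n}0.png",p[:,:,::-1]);np.savez(f"pics/{n}0.npz",p=p,d=d);print(n,camera_params(n))
print(camera_params("wrist"))
E
```

```text
pics
{'t': 0.0, 'joint_pos': array([-0.06618768,  0.53716734, -0.00441046,  1.53882058,  0.00262161,
        1.06728882, -0.07122837]), 'joint_velocities': array([ 0.00198779, -0.00032059,  0.00017304,  0.00060355, -0.00213047,
       -0.00137602,  0.00252158]), 'joint_torque': array([-1.69933578e-04, -5.70981932e+01,  9.90184285e-01, -2.51597965e+01,
       -5.62433247e-02,  1.80829730e-02,  2.02785413e-04]), 'tcp_pos': array([ 6.49454385e+02, -4.29351361e-02,  2.62859032e+02]), 'tool_rot': array([-5.35579029e-04,  7.07100391e-01,  7.07112673e-01, -6.46350531e-04]), 'wrist_force': array([ 0.18985641, -0.21926568, -0.02565018]), 'torque': array([-0.03718706, -0.02330993,  0.04036185]), 'finger_force': 0.0, 'finger_gap': 88.10930528481505}
scene {'intrinsics': array([[505.0514772 ,   0.        , 319.65239224],
       [  0.        , 505.0514772 , 198.78115647],
       [  0.        ,   0.        ,   1.        ]]), 'origin': array([1719.12753828, -524.63625166, 1218.73051051]), 'attitude': array([-0.32957164,  0.76306236,  0.50780326, -0.22639395])}
side {'intrinsics': array([[401.62945179,   0.        , 319.9253376 ],
       [  0.        , 401.62945179, 198.52170243],
       [  0.        ,   0.        ,   1.        ]]), 'origin': array([ 143.42395098, -803.90339047,  701.30724804]), 'attitude': array([-0.42145647,  0.87474082, -0.21032955,  0.11386145])}
{'intrinsics': array([[315.49410654,   0.        , 322.24877956],
       [  0.        , 315.49410654, 200.92411435],
       [  0.        ,   0.        ,   1.        ]]), 'mount': array([[ 1.69540268e-04, -9.46934888e-01, -3.21425402e-01,
         8.37968909e+01],
       [ 9.99999695e-01,  4.05526233e-04, -6.67236380e-04,
         7.83587118e-01],
       [ 7.62175840e-04, -3.21425191e-01,  9.46934668e-01,
        -1.20766314e+02],
       [ 0.00000000e+00,  0.00000000e+00,  0.00000000e+00,
         1.00000000e+00]])}
```

View pics/scene0.png

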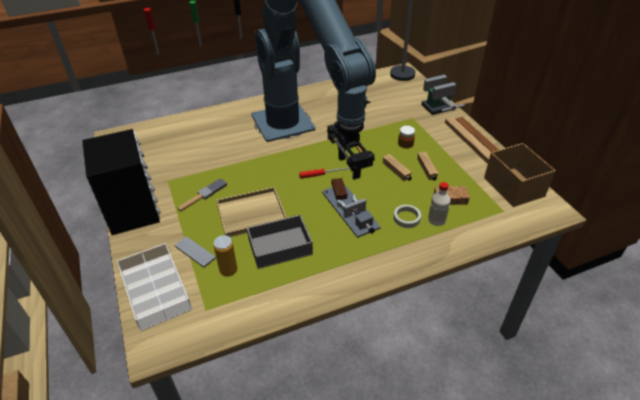

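View pics/side0.png

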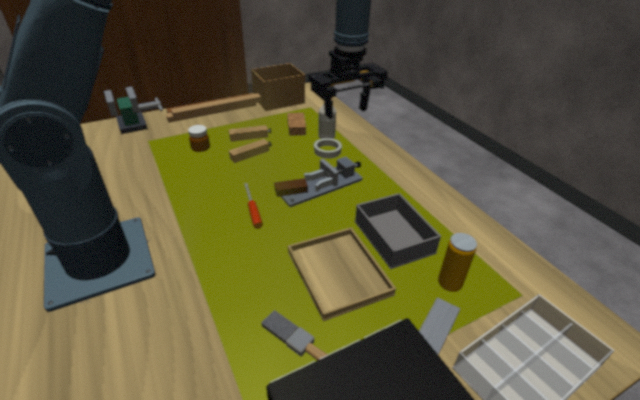

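The scene view shows the press (350,210) with the dark offcut at (340,188), the tray (250,208) and the scrap box (280,242). Two legs are at (397,167) and (428,165). The side view agrees, with legs at (249,133) and (250,149). Next I take a wrist view and project it to the bench.

```bash
cat > h.py <<'E'
from plant import *
import cv2,numpy as np
from scipy.spatial.transform import Rotation as R
def rot(q): return R.from_quat([q[1],q[2],q[3],q[0]]).as_matrix()
def tool(s=None):
    s=s or sense(); T=np.eye(4);T[:3,:3]=rot(s['tool_rot']);T[:3,3]=s['tcp_pos'];return T
def cam(n):
    c=camera_params(n)
    if n=='wrist': T=tool()@c['mount']
    else:
        T=np.eye(4);T[:3,:3]=rot(c['attitude']);T[:3,3]=c['origin']
    p,d=camera(n); return dict(p=p,d=d,K=c['intrinsics'],T=T)
def ray(c,uv,z):
    uv=np.atleast_2d(uv).astype(float);r=np.c_[uv,np.ones(len(uv))]@np.linalg.inv(c['K']).T@c['T'][:3,:3].T
    o=c['T'][:3,3];return o+r*((z-o[2])/r[:,2])[:,None]
def pts(c):
    v,u=np.mgrid[:400,:640];P=np.stack([u,v,np.ones_like(u)],-1)@np.linalg.inv(c['K']).T*c['d'][...,None]
    return P@c['T'][:3,:3].T+c['T'][:3,3]
def ortho(c,name,x0,x1,y0,y1,s,z=0):
    # top view at plane z: image up = +x, left = +y ; s px/mm
    xs=np.arange(x1,x0,-1/s);ys=np.arange(y1,y0,-1/s);X,Y=np.meshgrid(xs,ys,indexing='ij')
    W=np.stack([X,Y,np.full_like(X,z)],-1)-c['T'][:3,3];C=W@c['T'][:3,:3];C=C/C[...,2:]@c['K'].T
    im=cv2.remap(c['p'],C[...,0].astype('f4'),C[...,1].astype('f4'),1);cv2.imwrite(name,im[:,:,::-1]);return im
E
python3 - <<'E'
from h import *
import pickle
c=cam('wrist');pickle.dump(c,open('w0.pkl','wb'))
cv2.imwrite('pics/w0.png',c['p'][:,:,::-1])
P=pts(c)
for uv in [(100,100),(320,300),(320,100),(500,200)]:print(uv,P[uv[1],uv[0]].round())
s=np.load('pics/scene0.npz');k=camera_params('scene');T=np.eye(4);T[:3,:3]=rot(k['attitude']);T[:3,3]=k['origin']
P=pts(dict(p=s['p'],d=s['d'],K=k['intrinsics'],T=T))
for n,uv in dict(leg1=(397,167),leg2=(428,165),off=(340,186),press=(366,222),tray=(250,210),box=(280,245),glue=(440,207),tape=(396,215),sand=(456,196),jar=(407,136),oil=(227,260),sq=(195,250),brush=(205,193),sd=(312,173)).items():print(n,P[uv[1],uv[0]].round())
E
```

```text
(100, 100) [392.  77.   1.]
(320, 300) [ 647. -153.   60.]
(320, 100) [647.  77.  12.]
(500, 200) [878. -45.  -0.]
leg1 [494. 275.  41.]
leg2 [525. 388.  37.]
off [508.  39.  41.]
press [700.  47.  36.]
tray [ 467. -281.    8.]
box [ 663. -240.   11.]
glue [775. 273.  85.]
tape [702. 158.  28.]
sand [711. 385.  40.]
jar [360. 390.  58.]
oil [ 718. -419.   80.]
sq [ 579. -496.   13.]
brush [ 335. -406.   22.]
sd [385. -18.  25.]
```

View pics/w0.png

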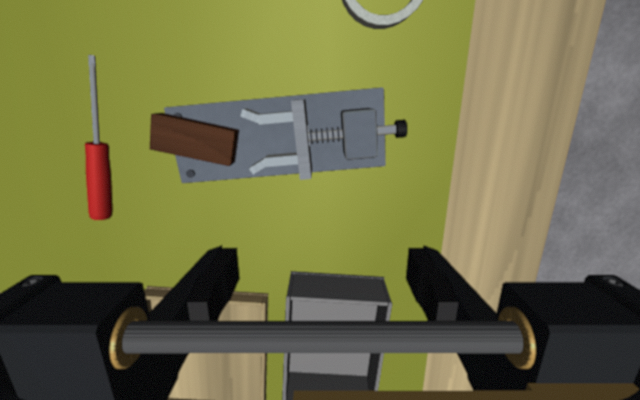

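The wrist view shows the bed with plate corners at about (165,108), (383,88), (385,165) and (183,183). The offcut is at (193,139), the stop at (301,138), and the box and tray are below. Now I measure them.

```bash
python3 - <<'E'
from h import *
import pickle
c=pickle.load(open('w0.pkl','rb'));P=pts(c);p=c['p'].astype(int);hsv=cv2.cvtColor(c['p'],cv2.COLOR_RGB2HSV)
def rect(m,plane=None,n=''):
    m=cv2.morphologyEx(m.astype('u1'),cv2.MORPH_OPEN,np.ones((3,3)))
    k,l,st,ce=cv2.connectedComponentsWithStats(m)
    for i in np.argsort(-st[1:,4])[:2]+1:
        q=np.argwhere(l==i)[:,::-1]
        xy=P[q[:,1],q[:,0]][:,:2] if plane is None else ray(c,q,plane)[:,:2]
        r=cv2.minAreaRect(xy.astype('f4'));print(n,st[i],'c',np.round(r[0],1),'size',np.round(r[1],1),'ang',round(r[2],1),'z',np.median(P[q[:,1],q[:,0],2]).round(1))
roi=np.zeros((400,640),bool);roi[60:230,140:440]=1
print(hsv[95:98,345],hsv[140,190],hsv[220,550])
gre=(hsv[...,1]<90)&roi
z=P[...,2]
rect(gre&(z>7)&(z<17),12,'base12')
rect(gre&roi,12,'base all')
rect((hsv[...,0]<15)&(hsv[...,1]>110)&(hsv[...,2]<140)&roi&(z>25),36,'offcut')
rect(roi&(z>66)&(z<78)&gre,72,'stop top')
s=np.load('pics/scene0.npz');k=camera_params('scene');T=np.eye(4);T[:3,:3]=rot(k['attitude']);T[:3,3]=k['origin']
c=dict(p=s['p'],d=s['d'],K=k['intrinsics'],T=T);P=pts(c);z=P[...,2]
x,y=P[...,0],P[...,1]
hsv=cv2.cvtColor(c['p'],cv2.COLOR_RGB2HSV)
for n,uv in dict(leg1=(397,167),leg2=(428,165),tray=(250,210)).items():print(n,hsv[uv[1],uv[0]],hsv[uv[1]+14,uv[0]])
rect((z>18)&(z<60)&(x>400)&(x<620)&(y>180)&(y<480),None,'legs')
rect((z>15)&(z<40)&(x>300)&(x<600)&(y>-420)&(y<-120),None,'tray')
rect((z>45)&(z<75)&(x>540)&(x<800)&(y>-380)&(y<-100),None,'box')
b=c['p'][110:280,170:480];cv2.imwrite('pics/sc.png',cv2.resize(b,None,fx=2.5,fy=2.5,interpolation=2)[:,:,::-1])
E
```

```text
[[107  40 120]
 [107  41 119]
 [108  36 119]] [ 10 140  84] [ 19  55 138]
base12 [ 165   87  220   96 8140] c [597.7  36.3] size [248.3  89.1] ang 5.0 z 11.7
base12 [ 310  135   76   37 1522] c [680.   17.3] size [87.6 36.9] ang 4.9 z 11.6
base all [  164    87   243    96 14680] c [609.9  32.9] size [273.9  97.9] ang 5.0 z 12.2
offcut [ 151  115   86   50 3004] c [508.6  36.9] size [39.6 90.7] ang 77.6 z 35.7
leg1 [ 17 107 178] [ 32 177 140]
leg2 [ 17 106 181] [ 30 167  99]
tray [ 20  95 178] [ 21  95 179]
legs [383 155  28  24 284] c [475.7 285.1] size [148.1  39.8] ang 10.2 z 33.8
legs [418 152  20  27 267] c [513.  396.1] size [ 39.2 145.5] ang 78.9 z 33.5
tray [202 187  10  10  76] c [ 326.  -398.6] size [32.3 51.7] ang 75.5 z 21.6
tray [256 187  19   6  63] c [ 403.2 -205.1] size [65.1 19.9] ang 75.5 z 24.2
box [255 235  58  24 288] c [ 722.7 -243.7] size [ 39.1 179.6] ang 4.3 z 56.6
box [249 217  42  13 182] c [ 598.2 -250.1] size [137.9  15.9] ang 86.7 z 56.6
```

View pics/sc.png

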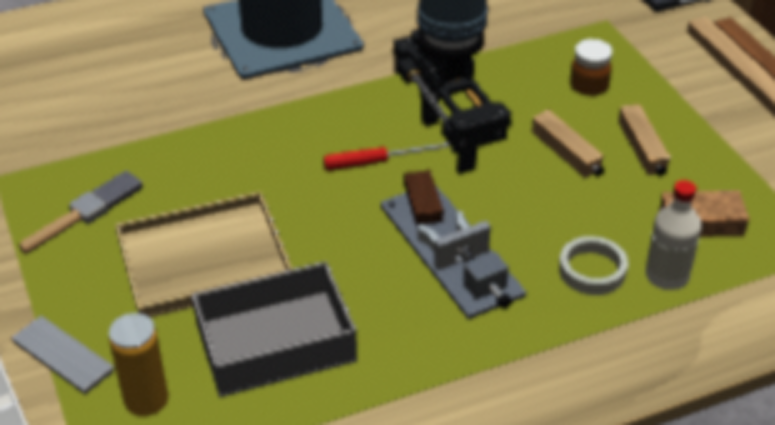

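The legs' glides point towards +x: leg A is near (476,285), leg B near (513,396). The press axis is at about 5° and the stop at about (622.6,38.5). The base measures 248x89 and the offcut 40x91 at a top height of 36, so the sizes check out. I go for the offcut at (508.6,36.9), with its grip direction at 77.6°.

Request:
{"method": "step_arm", "body": {"steps": [[0,0,-1,0.246,-0.943,0.7,-1],[0,0,-1,0.246,-0.943,0.7,-1],[0,0,-1,0.246,-0.943,0.7,-1],[0,0,-1,0.246,-0.943,0.7,-1],[0,0,-1,0.246,-0.943,0.7,-1],[0,0,-1,0.246,-0.943,0.7,-1]]}}

```text
t: 0.75
tcp_pos: [508.8, 36.8, 158.8]
tool_rot: [0.0, 0.51, 0.86, 0.0]
wrist_force: [0.7, -0.1, 1.1]
finger_gap: 88.4
finger_force: 0.0
```

Request:
{"method": "step_arm", "body": {"steps": [[0,0,-1,0,0,0,-1],[0,0,-1,0,0,0,-1],[0,0,-1,0,0,0,-1],[0,0,-1,0,0,0,-1],[0,0,-1,0,0,0,-1]]}}

```text
t: 1.25
tcp_pos: [510.6, 36.4, 159.6]
tool_rot: [0.001, 0.282, 0.959, 0.001]
wrist_force: [0.0, -0.2, 0.5]
finger_gap: 88.4
finger_force: 0.0
```

Request:
{"method": "step_arm", "body": {"steps": [[0,0,-0.71,0,0,0,-1],[0,0,-0.71,0,0,0,-1],[0,0,-0.71,0,0,0,-1],[0,0,-0.71,0,0,0,-1],[0,0,-0.71,0,0,0,-1]]}}

```text
t: 1.75
tcp_pos: [509.3, 36.7, 159.1]
tool_rot: [0.001, 0.109, 0.994, 0.0]
wrist_force: [-0.2, -0.7, -0.1]
finger_gap: 88.4
finger_force: 0.0
```

```bash
cat >> h.py <<'E'
def plan(x,y,z,yaw,T=None):
    "numbers to bring the TCP there, tool down, tool-y at yaw deg (world); per unit 150mm / 0.5rad"
    T=tool() if T is None else T;a=np.radians(yaw);Y=np.array([np.cos(a),np.sin(a),0]);Z=np.array([0,0,-1.]);G=np.c_[np.cross(Y,Z),Y,Z]
    rv=R.from_matrix(T[:3,:3].T@G).as_rotvec()/0.5;d=T[:3,:3].T@(np.array([x,y,z])-T[:3,3])/150
    print('turn',rv.round(3),'shift',d.round(3),'now',T[:3,3].round(1),'yaw',round(np.degrees(np.arctan2(T[1,1],T[0,1])),1))
E
python3 - <<'E'
from h import *
import pickle
plan(508.6,36.9,40,77.6)
c=cam('wrist');P=pts(c);z=P[...,2]
hsv=cv2.cvtColor(c['p'],cv2.COLOR_RGB2HSV)
m=((z>28)&(z<45)&(hsv[...,0]<15)&(hsv[...,1]>100)&(hsv[...,2]<140)).astype('u1')
k,l,st,ce=cv2.connectedComponentsWithStats(cv2.morphologyEx(m,2,np.ones((3,3))));i=1+np.argmax(st[1:,4])
print(st[i],cv2.minAreaRect(ray(c,np.argwhere(l==i)[:,::-1],36)[:,:2].astype('f4')))
E
```

```text
turn [ 0.001  0.002 -0.006] shift [ 0.006 -0.     0.794] now [509.3  36.7 159.1] yaw 77.4
[ 296  141   49  105 4866] ((504.28997802734375, 35.94304656982422), (37.9644889831543, 88.37257385253906), 77.44219970703125)
```

Request:
{"method": "step_arm", "body": {"steps": [[0,0,0,0.01,0,0.4,-1],[0,0,0,0.02,0,0.7,-1],[0,0,0,0.02,0,0.785,-1],[0,0,0,0.02,0,0.785,-1],[0,0,0,0.02,0,0.785,1],[0,0,0,0.02,0,0.785,1],[0,0,0,0.02,0,0.785,1],[0,0,0,0.02,0,0.785,1],[0,0,0,0.02,0,0.785,1],[0,0,0,0.02,0,0.785,1],[0,0,0,0.02,0,0.785,1]]}}

```text
t: 2.9
tcp_pos: [505.7, 37.4, 41.1]
tool_rot: [0.0, 0.108, 0.994, -0.0]
wrist_force: [-1.0, 0.3, 1.3]
finger_gap: 39.5
finger_force: 30.0
```

Request:
{"method": "step_arm", "body": {"steps": [[0,0,0,0,0,-0.3,1],[0,0,0,0,0,-0.6,1],[0,0,0,0,0,-0.8,1],[0,0,0,-0.3,-0.3,-0.8,1],[0,0,0,-0.705,-0.81,-0.8,1],[0,0,0,-0.705,-0.81,-0.8,1],[0,0,0,-0.705,-0.81,-0.8,1],[0,0,0,-0.705,-0.81,-0.8,1]]}}

```text
t: 3.7
tcp_pos: [583.0, -106.3, 160.5]
tool_rot: [-0.0, 0.11, 0.994, -0.0]
wrist_force: [0.7, -0.1, -1.8]
finger_gap: 39.6
finger_force: 30.0
```

Request:
{"method": "step_arm", "body": {"steps": [[0,0,0,-0.3,-0.35,0,1],[0,0,0,-0.705,-0.81,0,1],[0,0,0,-0.705,-0.81,0,1],[0,0,0,-0.705,-0.81,0,1],[0,0,0,-0.705,-0.81,0,1],[0,0,0,-0.705,-0.81,0,1]]}}

```text
t: 4.3
tcp_pos: [659.8, -241.3, 160.5]
tool_rot: [-0.001, 0.106, 0.994, 0.001]
wrist_force: [-0.3, -0.5, 0.1]
finger_gap: 40.1
finger_force: 30.0
```

```bash
python3 - <<'E'
from h import *
import pickle
print(sense()['finger_gap'],sense()['tcp_pos'])
c=cam('wrist');P=pts(c);z=P[...,2];pickle.dump(c,open('w1.pkl','wb'))
cv2.imwrite('pics/w1.png',c['p'][:,:,::-1])
m=(z>52)&(z<66);q=P[m]
print(len(q),np.percentile(q[:,:2],[1,50,99],axis=0).round())
E
```

```text
40.068038273352215 [ 659.78627013 -241.3359089   160.514305  ]
5786 [[ 594. -418.]
 [ 633. -244.]
 [ 731. -150.]]
```

View pics/w1.png

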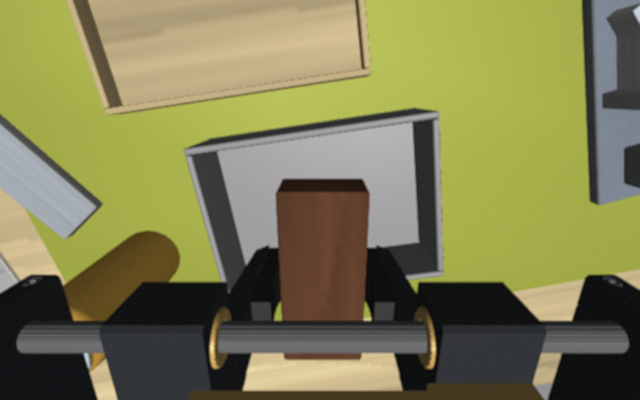

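```bash
python3 - <<'E'
from h import *
import pickle
c=pickle.load(open('w1.pkl','rb'))
print('box rim',ray(c,[(187,150),(437,112),(442,272)],60).round(1))
print('tray rim',ray(c,[(108,111),(370,71)],25).round(1))
plan(665,-245,55,77.6)
E
```

```text
box rim [[ 594.7 -324.1   60. ]
 [ 606.  -150.    60. ]
 [ 730.7 -158.1   60. ]]
tray rim [[ 555.3 -389.7   25. ]
 [ 569.8 -184.8   25. ]]
turn [ 0.004 -0.003  0.009] shift [-0.04  -0.019  0.705] now [ 659.9 -241.1  160.8] yaw 77.9
```

Request:
{"method": "step_arm", "body": {"steps": [[0,0,0,-0.02,0.01,0.3,1],[0,0,0,-0.02,0.01,0.6,1],[0,0,0,-0.02,0.01,0.72,1],[0,0,0,-0.02,0.01,0.72,1],[0,0,0,-0.02,0.01,0.72,0],[0,0,0,-0.02,0.01,0.72,-0.2],[0,0,0,-0.02,0.01,0.72,-0.2],[0,0,0,-0.02,0.01,0.72,-0.2],[0,0,0,-0.02,0.01,0.5,-0.2],[0,0,0,-0.02,0.01,0,-0.2],[0,0,0,-0.02,0.01,-0.3,-0.2],[0,0,0,-0.02,0.01,-0.3,-0.2]]}}

```text
t: 5.55
tcp_pos: [666.0, -245.0, 212.6]
tool_rot: [0.004, 0.108, 0.994, -0.001]
wrist_force: [-0.1, -0.6, 0.5]
finger_gap: 53.1
finger_force: 0.0
```

```bash
python3 - <<'E'
from h import *
c=cam('wrist');P=pts(c);z=P[...,2];hsv=cv2.cvtColor(c['p'],cv2.COLOR_RGB2HSV)
m=(hsv[...,0]<15)&(hsv[...,1]>100)&(hsv[...,2]<140)&(z>0)&(z<100)&(P[...,0]>600)&(P[...,0]<730)&(P[...,1]>-320)&(P[...,1]<-160);q=P[m];print(len(q),np.median(q,axis=0).round())
# side-camera legs
c=cam('scene');P=pts(c);x,y,z=np.moveaxis(P,-1,0);hsv=cv2.cvtColor(c['p'],cv2.COLOR_RGB2HSV)
m=((z>20)&(z<60)&(x>380)&(x<640)&(y>180)&(y<480)).astype('u1')
k,l,st,ce=cv2.connectedComponentsWithStats(m)
for i in range(1,k):
    if st[i,4]>60: print(st[i],[np.round(v,1) for v in cv2.minAreaRect(P[l==i][:,:2].astype('f4'))])
plan(500,300,220,100)
E
```

```text
3246 [ 660. -242.   29.]
[418 151  20  29 263] [array([509.3, 394.3]), array([ 36.6, 157. ]), np.float64(77.0)]
[383 154  29  25 286] [array([479.4, 288.1]), array([146.2,  42.8]), np.float64(10.8)]
turn [-0.005  0.016 -0.781] shift [ 1.859  3.311 -0.076] now [ 665.8 -245.   211.3] yaw 77.6
```

The offcut is in the box, with its top at z 29. I travel to the legs and look down at them.

Request:
{"method": "step_arm", "body": {"steps": [[0,0,0,0.25,0.43,0,-0.5],[0,0,0,0.5,0.87,0,-0.5],[0,0,0,0.5,0.87,0,-0.5],[0,0,0,0.5,0.87,0,-0.5]]}}

```text
t: 6.05
tcp_pos: [615.9, -91.5, 205.1]
tool_rot: [-0.002, 0.102, 0.995, 0.002]
wrist_force: [0.4, 0.1, 0.5]
finger_gap: 66.3
finger_force: 0.0
```

Request:
{"method": "step_arm", "body": {"steps": [[0,0,0,0.25,0.43,0,-0.5],[0,0,0,0.5,0.87,0,-0.5],[0,0,0,0.5,0.87,0,-0.5],[0,0,0,0.5,0.87,0,-0.5]]}}

```text
t: 6.45
tcp_pos: [570.1, 51.0, 205.5]
tool_rot: [-0.001, 0.102, 0.995, 0.002]
wrist_force: [-0.2, 0.0, 0.2]
finger_gap: 66.3
finger_force: 0.0
```

Request:
{"method": "step_arm", "body": {"steps": [[0,0,0,0.25,0.43,0,-0.5],[0,0,0,0.5,0.87,0,-0.5],[0,0,0,0.5,0.87,0,-0.5],[0,0,0,0.5,0.87,0,-0.5]]}}

```text
t: 6.85
tcp_pos: [524.4, 193.9, 205.7]
tool_rot: [-0.001, 0.102, 0.995, 0.002]
wrist_force: [-0.8, -0.6, 0.6]
finger_gap: 66.2
finger_force: 0.0
```

Request:
{"method": "step_arm", "body": {"steps": [[0,0,-0.2,0.25,0.43,0,-0.5],[0,0,-0.5,0.5,0.87,0,-0.5],[0,0,-0.78,0.5,0.87,0,-0.5],[0,0,-0.78,0.5,0.87,0,-0.5],[0,0,-0.78,0.5,0.87,0,-0.5],[0,0,-0.78,0.5,0.87,0,-0.5]]}}

```text
t: 7.45
tcp_pos: [483.2, 327.4, 205.2]
tool_rot: [-0.0, -0.085, 0.996, -0.001]
wrist_force: [0.2, -1.0, 0.2]
finger_gap: 65.9
finger_force: 0.0
```

```bash
cat >> h.py <<'E'
def legs(c,zt,box,show=True):
    "wood tops at height zt inside box x0,x1,y0,y1: centre, size, long-axis yaw"
    P=pts(c);x,y,z=np.moveaxis(P,-1,0);hsv=cv2.cvtColor(c['p'],cv2.COLOR_RGB2HSV)
    m=(np.abs(z-zt)<7)&(x>box[0])&(x<box[1])&(y>box[2])&(y<box[3])&(hsv[...,0]<26)&(hsv[...,1]>50)&(hsv[...,2]>70)
    m=cv2.morphologyEx(m.astype('u1'),2,np.ones((5,5)));k,l,st,ce=cv2.connectedComponentsWithStats(m)
    for i in range(1,k):
        if st[i,4]<300: continue
        q=np.argwhere(l==i)[:,::-1];r=cv2.minAreaRect(ray(c,q,zt)[:,:2].astype('f4'));a=r[2] if r[1][0]>r[1][1] else r[2]-90
        print('leg px',ce[i].round(),'c',np.round(r[0],1),'size',np.round(r[1],1),'axis',round(a,1),'z',round(float(np.median(z[l==i])),1))
E
python3 - <<'E'
from h import *
c=cam('wrist');cv2.imwrite('pics/w2.png',c['p'][:,:,::-1])
legs(c,32,(350,640,180,480))
plan(485,330,60,100)
E
```

```text
leg px [281. 159.] c [470.5 285.7] size [127.5  32.1] axis 9.7 z 31.5
leg px [387. 213.] c [506.3 394.7] size [ 32.4 129.3] axis -11.2 z 31.5
turn [-0.004 -0.001 -0.008] shift [-0.014  0.017  0.969] now [483.4 327.3 205.4] yaw 99.8
```

View pics/w2.png

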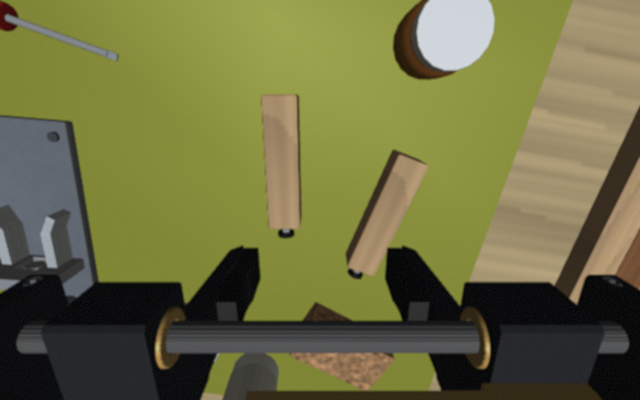

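The wrist view shows leg A at (281,159) and leg B at (387,213), both with the glide end at the bottom (+x). Their sizes (128x32) and top height (31.5) are right. I grasp leg A 25 mm behind its centre.

Request:
{"method": "step_arm", "body": {"steps": [[0,0,0,0.297,-0.258,0.3,-0.5],[0,0,0,0.297,-0.258,0.7,-0.5],[0,0,0,0.297,-0.258,0.8,-0.5],[0,0,0,0.297,-0.258,0.8,-0.5],[0,0,0,0.297,-0.258,0.8,-0.5]]}}

```text
t: 8.0
tcp_pos: [445.8, 283.4, 86.5]
tool_rot: [-0.0, -0.086, 0.996, -0.0]
wrist_force: [0.6, 0.9, 0.2]
finger_gap: 65.9
finger_force: 0.0
```

```bash
python3 - <<'E'
from h import *
c=cam('wrist')
legs(c,32,(350,640,180,480))
plan(446,281.5,30,99.7)
E
```

```text
leg px [319. 245.] c [456.3 282.6] size [99.4 31.4] axis 9.7 z 31.6
leg px [507. 272.] c [446.8 403.9] size [15.8 33.9] axis -80.1 z 31.4
leg px [427. 379.] c [541.3 377.3] size [23.5 18.8] axis 9.9 z 31.4
turn [0.002 0.005 0.007] shift [ 0.008 -0.019  0.384] now [446.6 284.5  87.6] yaw 99.9
```

Request:
{"method": "step_arm", "body": {"steps": [[0,0,0,0.008,-0.015,0.25,-0.5],[0,0,0,0.008,-0.015,0.38,-0.5],[0,0,0,0.008,-0.015,0.38,-0.5],[0,0,0,0.008,-0.015,0.38,1],[0,0,0,0.008,-0.015,0.38,1],[0,0,0,0.008,-0.015,0.38,1],[0,0,0,0.008,-0.015,0.38,1],[0,0,0,0.008,-0.015,0.38,1],[0,0,0,0.008,-0.015,0.38,1],[0,0,0,0.008,-0.015,-0.1,1],[0,0,0,0.008,-0.015,-0.4,1],[0,0,0,0.008,-0.015,-0.4,1],[0,0,0,0.008,-0.015,-0.4,1]]}}

```text
t: 9.35
tcp_pos: [445.6, 282.5, 148.6]
tool_rot: [0.002, -0.087, 0.996, 0.001]
wrist_force: [0.9, 0.1, -1.6]
finger_gap: 31.8
finger_force: 30.0
```

```bash
python3 - <<'E'
from h import *
plan(455,26,100,95)
plan(455,26,100,95,None)
E
```

```text
turn [0.004 0.01  0.173] shift [ 0.236 -1.696  0.32 ] now [445.6 282.5 148.6] yaw 100.0
turn [0.004 0.01  0.173] shift [ 0.236 -1.696  0.32 ] now [445.6 282.5 148.6] yaw 100.0
```

Request:
{"method": "step_arm", "body": {"steps": [[0,0,0,0.11,-0.3,0,1],[0,0,0,0.11,-0.6,0,1],[0,0,0,0.11,-0.85,0,1],[0,0,0,0.11,-0.85,0,1]]}}

```text
t: 9.75
tcp_pos: [449.7, 146.5, 144.0]
tool_rot: [-0.002, -0.083, 0.997, -0.002]
wrist_force: [-0.5, -0.0, -0.9]
finger_gap: 32.1
finger_force: 30.0
```

Request:
{"method": "step_arm", "body": {"steps": [[0,0,0,0.11,-0.3,0,1],[0,0,0.1,0.11,-0.6,0,1],[0,0,0.17,0.11,-0.85,0,1],[0,0,0.17,0.11,-0.85,0,1],[0,0,0.17,0.11,-0.85,0,1],[0,0,0.17,0.11,-0.85,0,1]]}}

```text
t: 10.35
tcp_pos: [455.4, 26.4, 145.4]
tool_rot: [-0.0, -0.046, 0.999, 0.0]
wrist_force: [-0.1, 0.3, -1.0]
finger_gap: 31.7
finger_force: 30.0
```

```bash
python3 - <<'E'
from h import *
plan(458.2,24.1,100,95)
c=cam('wrist');cv2.imwrite('pics/w3.png',c['p'][:,:,::-1])
import pickle;pickle.dump(c,open('w3.pkl','wb'))
P=pts(c);x,y,z=np.moveaxis(P,-1,0);hsv=cv2.cvtColor(c['p'],cv2.COLOR_RGB2HSV)
q=P[(abs(z-12)<4)&(hsv[...,1]<90)&(x>460)&(x<740)&(y>-30)&(y<110)];print(len(q),cv2.minAreaRect(q[:,:2].astype('f4')))
q=P[(abs(z-72)<4)&(hsv[...,1]<90)&(x>580)&(x<740)&(y>-30)&(y<110)];print(len(q),q.min(0),q.max(0),cv2.minAreaRect(q[:,:2].astype('f4')))
E
```

```text
turn [ 0.002 -0.002  0.009] shift [-0.018 -0.017  0.303] now [455.4  26.4 145.4] yaw 95.2
992 ((560.5205078125, 32.74348831176758), (177.8193817138672, 89.9049072265625), 4.956979274749756)Traceback (most recent call last):
  File "<stdin>", line 7, in <module>
    return umr_minimum(a, axis, None, out, keepdims, initial, where)
ValueError: zero-size array to reduction operation minimum which has no identity
```

View pics/w3.png

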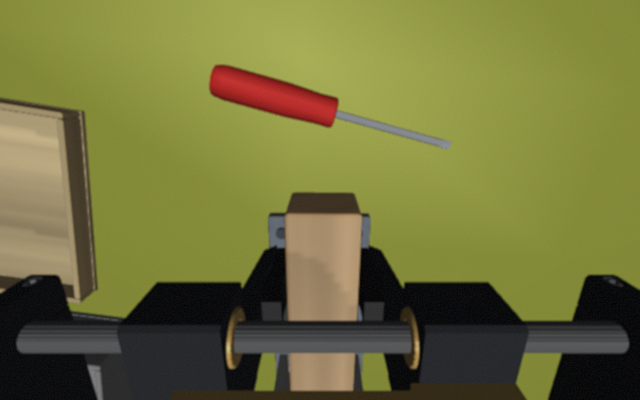

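Request:
{"method": "step_arm", "body": {"steps": [[0,0,0.01,-0.018,-0.018,0.3,1],[0,0,0.01,-0.018,-0.018,0.55,1],[0,0,0.01,-0.018,-0.018,0.65,1],[0,0,0.01,-0.018,-0.018,0.665,1],[0,0,0.01,-0.018,-0.018,0.675,1],[0,0,0.01,-0.018,-0.018,0.675,1],[0,0,0.01,-0.018,-0.018,0.675,1]]}}

```text
t: 11.1
tcp_pos: [459.6, 22.6, 45.7]
tool_rot: [0.001, -0.042, 0.999, 0.0]
wrist_force: [0.2, 1.0, -0.8]
finger_gap: 31.8
finger_force: 30.0
```

```bash
python3 - <<'E'
from h import *
S=np.array([622.6,38.4]);a=np.radians(5);u=np.array([np.cos(a),np.sin(a)]);v=np.array([-u[1],u[0]])
s=sense();d=s['tcp_pos'][:2]-S;print('press xy',(d@u).round(1),(d@v).round(1),s['wrist_force'].round(1))
plan(*(S-165*u),42.5,95)
c=cam('scene');b=c['p'][150:250,290:410];cv2.imwrite('pics/s1.png',cv2.resize(b,None,fx=6,fy=6,interpolation=2)[:,:,::-1])
E
```

```text
press xy -163.8 -1.6 [ 0.2  1.  -0.8]
turn [ 0.     0.004 -0.005] shift [0.008 0.01  0.021] now [459.6  22.6  45.7] yaw 94.8
```

View pics/s1.png

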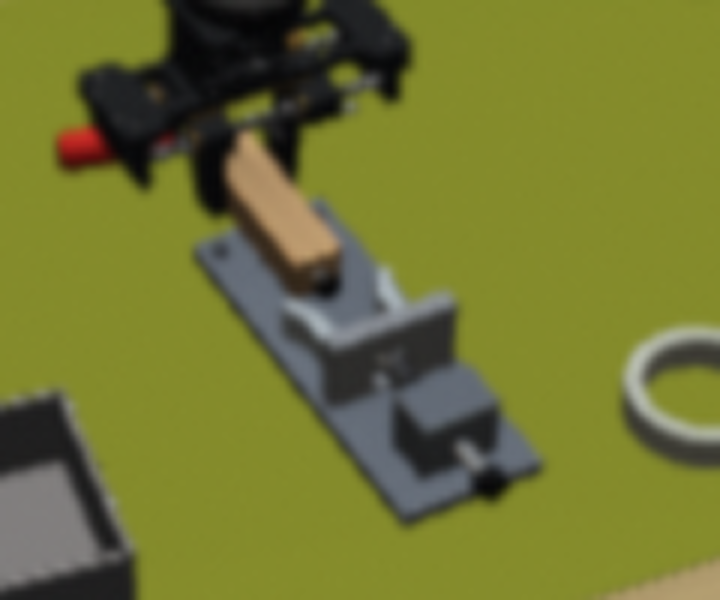

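The crop shows the leg (285,215) above the bed, lined up with the guides and with its black glide facing the stop. I lower, centre and advance to just before plunger contact.

Request:
{"method": "step_arm", "body": {"steps": [[0,0,-0.005,0,0.011,0.01,1],[0,0,-0.005,0,0.011,0.017,1],[0,0,-0.005,0,0.011,0.017,1],[0,0,-0.005,-0.1,0.011,0.017,1],[0,0,-0.005,-0.2,0.011,0.017,1],[0,0,-0.005,-0.28,0.011,0.017,1],[0,0,-0.005,-0.34,0.011,0.017,1],[0,0,-0.005,-0.38,0.011,0.017,1],[0,0,-0.005,-0.38,0.011,0.017,1]]}}

```text
t: 12.05
tcp_pos: [516.0, 28.8, 42.1]
tool_rot: [0.0, -0.043, 0.999, 0.0]
wrist_force: [-0.4, 0.5, -1.7]
finger_gap: 31.9
finger_force: 30.0
```

```bash
cat >> h.py <<'E'
S=np.array([622.6,38.4]);u5=np.array([np.cos(np.radians(5)),np.sin(np.radians(5))]);v5=np.array([-u5[1],u5[0]])
def pr():
    s=sense();d=s['tcp_pos'][:2]-S;f=s['wrist_force'];print('t',s['t'],'press x %.1f y %.1f z %.1f'%(d@u5,d@v5,s['tcp_pos'][2]),'F u %.1f v %.1f z %.1f'%(f[:2]@u5,f[:2]@v5,f[2]),'gap',round(s['finger_gap'],1))
E
python3 -c "
from h import *
pr();plan(*(S-89*u5),42.5,95)"
```

```text
t 12.05 press x -107.0 y -0.3 z 42.1 F u -0.4 v 0.5 z -1.7 gap 31.9
turn [ 0.     0.001 -0.001] shift [-0.12   0.002 -0.002] now [516.   28.8  42.1] yaw 95.0
```

Request:
{"method": "step_arm", "body": {"steps": [[0,0,0,-0.05,0,0,1],[0,0,0,-0.08,0,0,1],[0,0,0,-0.1,0,0,1],[0,0,0,-0.12,0,0,1],[0,0,0,-0.12,0,0,1]]}}

```text
t: 12.55
tcp_pos: [523.5, 28.9, 41.0]
tool_rot: [-0.01, -0.043, 0.999, -0.002]
wrist_force: [-25.1, -2.4, 25.3]
finger_gap: 31.9
finger_force: 30.0
```

```bash
python3 -c "
from h import *
pr()"
```

```text
t 12.55 press x -99.6 y -0.9 z 41.0 F u -25.2 v -0.2 z 25.3 gap 31.9
```

```bash
python3 -c "
from h import *
pr()
c=cam('scene');b=c['p'][160:240,310:400];cv2.imwrite('pics/s2.png',cv2.resize(b,None,fx=8,fy=7.5,interpolation=2)[:,:,::-1])
c=cam('side');b=c['p'][150:210,265:365];cv2.imwrite('pics/s3.png',cv2.resize(b,None,fx=8,fy=8,interpolation=2)[:,:,::-1])"
```

```text
t 12.55 press x -99.6 y -0.9 z 41.0 F u -25.2 v -0.2 z 25.3 gap 31.9
```

View pics/s3.png

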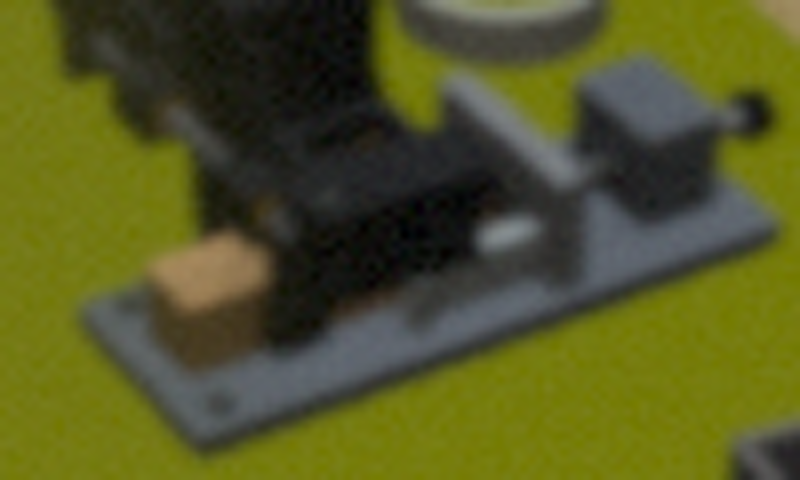

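```bash
python3 -c "
from h import *
c=cam('side')
f=lambda uv,z:[((p[:2]-S)@np.c_[u5,v5]).round(1) for p in ray(c,uv,z)]
print('leg rear top',f([(283.5,183.5),(288.75,188.75),(299,183.5)],44))
print('base rear',f([(275.6,189.4),(290.6,206.25)],12))
print('stop top',f([(320,160),(338,173)],72))
c=cam('scene')
P=pts(c);x,y,z=np.moveaxis(P,-1,0);hsv=cv2.cvtColor(c['p'],cv2.COLOR_RGB2HSV)
q=P[(abs(z-72)<5)&(hsv[...,1]<90)&(x>590)&(x<660)&(y>-20)&(y<100)]
d=(q[:,:2]-S);print('stop top pts',len(q),np.percentile(d@u5,[5,50,95]),np.percentile(d@v5,[2,98]))
"
```

```text
leg rear top [array([-138.7,    5.9]), array([-138.1,  -22.7]), array([-102. ,  -16.1])]
base rear [array([-151.5,   31.5]), array([-152.1,  -56.4])]
stop top [array([-11.3,  18.7]), array([ -4.1, -62.2])]
stop top pts 4 [ 3.70168377  6.20631183 10.39461756] [-39.70436746  11.65054164]
```

View pics/s2.png

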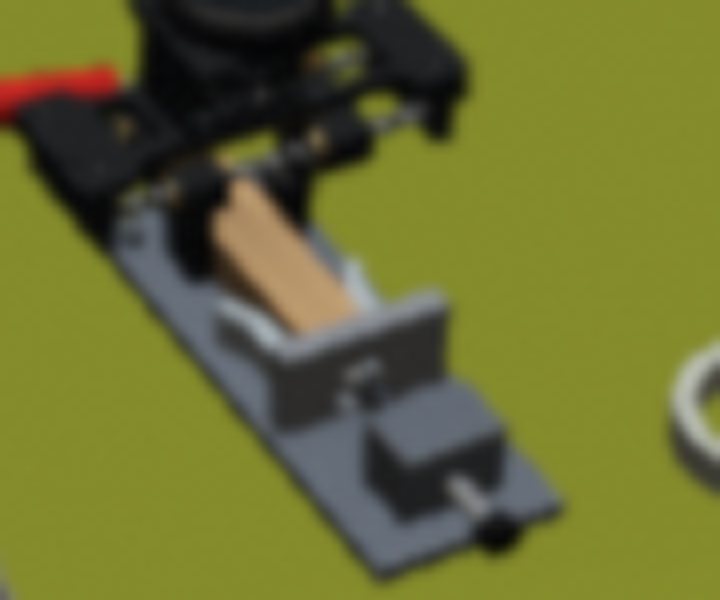

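The pictures show the leg between the guides, about 6 mm short of the stop. The gripper is tilting a little under the push (0.02 rad) and pressing the leg's nose onto the bed. I counter the tilt, ease up and push on.

Request:
{"method": "step_arm", "body": {"steps": [[0,-0.03,0,-0.01,0,-0.007,1],[0,-0.05,0,-0.02,0.003,-0.01,1],[0,-0.05,0,-0.03,0.005,-0.01,1],[0,-0.05,0,-0.05,0.005,-0.01,1],[0,-0.05,0,-0.05,0.005,-0.01,1]]}}

```text
t: 13.25
tcp_pos: [531.3, 29.5, 41.2]
tool_rot: [0.003, -0.043, 0.999, -0.002]
wrist_force: [-20.5, -2.2, 8.0]
finger_gap: 31.6
finger_force: 30.0
```

```bash
cat >> h.py <<'E'
def rear(c=None):
    "press x of the leg's rear top edge by the side camera (scaled to the bed's rear edge)"
    c=c or cam('side');hsv=cv2.cvtColor(c['p'],cv2.COLOR_RGB2HSV)
    q=np.argwhere((hsv[...,0]<22)&(hsv[...,1]>60)&(hsv[...,2]>60))[:,::-1]
    d=(ray(c,q,44)[:,:2]-S)@np.c_[u5,v5];k=(abs(d[:,1]+3)<9)&(d[:,0]>-175)&(d[:,0]<-100);print('rear x',np.percentile(d[k,0],[2,5]).round(1),k.sum(),'(at stop: about -132)')
E
python3 -c "
from h import *
pr();rear();T=tool();print(T[:3,2].round(3))"
```

```text
t 13.25 press x -91.7 y -0.9 z 41.2 F u -20.6 v -0.4 z 8.0 gap 31.6
rear x [-134.1 -133.8] 48 (at stop: about -132)
[ 0.006 -0.003 -1.   ]
```

Request:
{"method": "step_arm", "body": {"steps": [[0,0,0,-0.015,0.003,0,1],[0,0,0,-0.03,0.003,0,1],[0,0,0,-0.03,0.003,0,1],[0,0,0,-0.03,0.003,0,1],[0,0,0,-0.03,0.003,0,1]]}}

```text
t: 13.8
tcp_pos: [531.9, 29.5, 40.9]
tool_rot: [-0.001, -0.043, 0.999, -0.003]
wrist_force: [-29.9, -4.8, 19.4]
finger_gap: 31.5
finger_force: 30.0
```

```bash
python3 -c "
from h import *
pr();rear();T=tool();print(T[:3,2].round(3))"
```

```text
t 13.8 press x -91.1 y -0.9 z 40.9 F u -30.2 v -2.2 z 19.4 gap 31.5
rear x [-134. -133.] 48 (at stop: about -132)
[-0.001 -0.006 -1.   ]
```

The TCP no longer advances while the force rises, so the leg is against the stop. I hold it there.

Request:
{"method": "step_arm", "body": {"steps": [[0,0,0,0,0,-0.007,1],[0,0,0,0,0,-0.007,1],[0,0,0,0,0,-0.007,1],[0,0,0,0,0,-0.007,1],[0,0,0,0,0,-0.007,1],[0,0,0,0,0,-0.007,1],[0,0,0,0,0,-0.007,1],[0,0,0,0,0,-0.007,1],[0,0,0,0,0,-0.007,1],[0,0,0,0,0,-0.007,1],[0,0,0,0,0,-0.007,1],[0,0,0,0,0,-0.007,1],[0,0,0,0,0,-0.007,1],[0,0,0,0,0,-0.007,1],[0,0,0,0,0,-0.007,1],[0,0,0,0,0,-0.007,1],[0,0,0,0,0,-0.007,1],[0,0,0,0,0,-0.007,1],[0,0,0,0,0,-0.007,1],[0,0,0,0,0,-0.007,1]]}}

```text
t: 15.85
tcp_pos: [531.9, 29.4, 41.0]
tool_rot: [-0.001, -0.043, 0.999, -0.003]
wrist_force: [-25.6, -3.9, 6.8]
finger_gap: 31.8
finger_force: 30.0
```

Request:
{"method": "step_arm", "body": {"steps": [[0,0,0,0,0,0,1],[0,0,0,0,0,0,1],[0,0,0,0,0,0,1],[0,0,0,0,0,0,1],[0,0,0,0,0,0,1],[0,0,0,0,0,0,1],[0,0,0,0,0,0,1],[0,0,0,0,0,0,1],[0,0,0,0,0,0,1],[0,0,0,0,0,0,1],[0,0,0,0,0,0,1],[0,0,0,0,0,0,1],[0,0,0,0,0,0,1],[0,0,0,0,0,0,1],[0,0,0,0,0,0,1],[0,0,0,0,0,0,1],[0,0,0,0,0,0,1],[0,0,0,0,0,0,1],[0,0,0,0,0,0,1],[0,0,0,0,0,0,1]]}}

```text
t: 17.85
tcp_pos: [531.9, 29.4, 41.0]
tool_rot: [-0.001, -0.043, 0.999, -0.003]
wrist_force: [-25.8, -3.0, 6.2]
finger_gap: 31.8
finger_force: 30.0
```

Request:
{"method": "step_arm", "body": {"steps": [[0,0,0,0,0,0,1],[0,0,0,0,0,0,1],[0,0,0,0,0,0,1],[0,0,0,0,0,0,1],[0,0,0,0,0,0,1],[0,0,0,0,0,0,1],[0,0,0,0,0,0,1],[0,0,0,0,0,0,1],[0,0,0,0,0,0,1],[0,0,0,0,0,0,1],[0,0,0,0,0,0,1],[0,0,0,0,0,0,1],[0,0,0,0,0,0,1],[0,0,0,0,0,0,1],[0,0,0,0,0,0,1],[0,0,0,0,0,0,1],[0,0,0,0,0,0,1],[0,0,0,0,0,0,1],[0,0,0,0,0,0,1],[0,0,0,0,0,0,1]]}}

```text
t: 19.85
tcp_pos: [531.9, 29.4, 41.0]
tool_rot: [-0.001, -0.043, 0.999, -0.003]
wrist_force: [-26.4, -3.7, 5.3]
finger_gap: 31.9
finger_force: 30.0
```

```bash
python3 -c "
from h import *
pr();rear()
c=cam('scene');b=c['p'][180:250,320:400];cv2.imwrite('pics/s4.png',cv2.resize(b,None,fx=8,fy=8,interpolation=2)[:,:,::-1])"
```

```text
t 19.85 press x -91.1 y -1.0 z 41.0 F u -26.6 v -1.4 z 5.3 gap 31.9
rear x [-136.1 -133.9] 49 (at stop: about -132)
```

Request:
{"method": "step_arm", "body": {"steps": [[0,0,0,0,0,0,1],[0,0,0,0,0,0,1],[0,0,0,0,0,0,1],[0,0,0,0,0,0,1],[0,0,0,0,0,0,1],[0,0,0,0,0,0,1],[0,0,0,0,0,0,1],[0,0,0,0,0,0,1],[0,0,0,0,0,0,1],[0,0,0,0,0,0,1],[0,0,0,0,0,0,1],[0,0,0,0,0,0,1],[0,0,0,0,0,0,1],[0,0,0,0,0,0,1],[0,0,0,0,0,0,1]]}}

```text
t: 21.45
tcp_pos: [531.9, 29.4, 41.0]
tool_rot: [-0.001, -0.043, 0.999, -0.003]
wrist_force: [-26.6, -3.9, 5.9]
finger_gap: 31.6
finger_force: 30.0
```

Request:
{"method": "step_arm", "body": {"steps": [[0,0,0,0.05,0,0,1],[0,0.03,0,0.12,0,-0.005,1],[0,0.05,0,0.25,0,-0.01,1],[0,0.05,0,0.4,0,-0.01,1],[0,0.05,0,0.57,0,-0.02,1],[0,0.05,0,0.57,0,-0.02,1],[0,0.05,0,0.57,0,-0.3,1],[0,0.05,0,0.57,0,-0.6,1],[0,0.05,0,0.57,0,-0.8,1],[0,0.05,0,0.57,0,-0.8,1],[0,0.05,0,0.57,0,-0.8,1]]}}

```text
t: 22.55
tcp_pos: [458.2, 24.8, 163.3]
tool_rot: [0.001, -0.043, 0.999, -0.0]
wrist_force: [-0.8, 0.1, -1.5]
finger_gap: 31.8
finger_force: 30.0
```

```bash
python3 -c "
from h import *
pr()
c=cam('scene');b=c['p'][130:210,310:410];cv2.imwrite('pics/s4.png',cv2.resize(b,None,fx=7,fy=7,interpolation=2)[:,:,::-1])
plan(454,-232,120,86)"
```

```text
t 22.55 press x -165.0 y 0.8 z 163.3 F u -0.7 v 0.2 z -1.5 gap 31.8
turn [-0.     0.     0.313] shift [ 0.17  -1.703  0.282] now [457.3  24.7 162.3] yaw 95.0
```

View pics/s4.png

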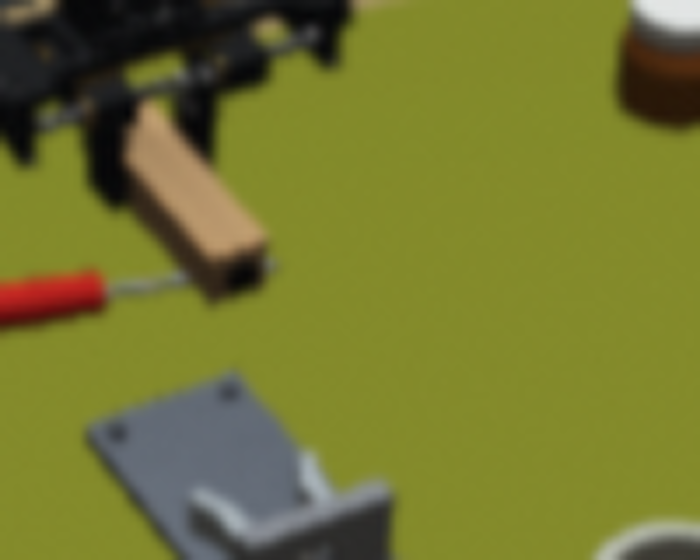

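The glide head now sits flush in the leg's end at (243,268), so it is home. I carry the leg to the tray, at its -y side.

Request:
{"method": "step_arm", "body": {"steps": [[0,0,0,0.086,-0.3,0,1],[0,0,0,0.086,-0.6,0,1],[0,0,0,0.086,-0.783,0,1],[0,0,0,0.086,-0.783,0,1]]}}

```text
t: 23.0
tcp_pos: [453.6, -97.5, 161.1]
tool_rot: [-0.001, -0.04, 0.999, -0.0]
wrist_force: [0.3, -0.3, -1.0]
finger_gap: 31.5
finger_force: 30.0
```

Request:
{"method": "step_arm", "body": {"steps": [[0,0,0,0.086,-0.3,0,1],[0,0,0,0.086,-0.6,0,1],[0,0,0,0.086,-0.783,0,1],[0,0,0,0.086,-0.783,0,1]]}}

```text
t: 23.4
tcp_pos: [451.2, -214.8, 161.3]
tool_rot: [-0.001, -0.041, 0.999, -0.0]
wrist_force: [-0.3, 0.4, -1.4]
finger_gap: 31.8
finger_force: 30.0
```

Request:
{"method": "step_arm", "body": {"steps": [[0,0,0.1,0.086,-0.3,0,1],[0,0,0.2,0.086,-0.6,0,1],[0,0,0.31,0.086,-0.783,0,1],[0,0,0.31,0.086,-0.783,0,1],[0,0,0.31,0.086,-0.783,0,1],[0,0,0.31,0.086,-0.783,0,1]]}}

```text
t: 24.0
tcp_pos: [449.4, -326.8, 161.9]
tool_rot: [-0.001, 0.032, 0.999, 0.001]
wrist_force: [0.4, 0.0, -0.5]
finger_gap: 31.7
finger_force: 30.0
```

```bash
python3 -c "
from h import *
import pickle
pr();c=cam('wrist');pickle.dump(c,open('w4.pkl','wb'));cv2.imwrite('pics/w4.png',c['p'][:,:,::-1])
plan(449.3,-329.5,37,86)"
```

```text
t 24.0 press x -204.3 y -348.7 z 161.9 F u 0.3 v -0.0 z -0.5 gap 31.7
turn [ 0.003 -0.002  0.01 ] shift [-0.001 -0.018  0.834] now [ 449.5 -327.   162.2] yaw 86.3
```

View pics/w4.png

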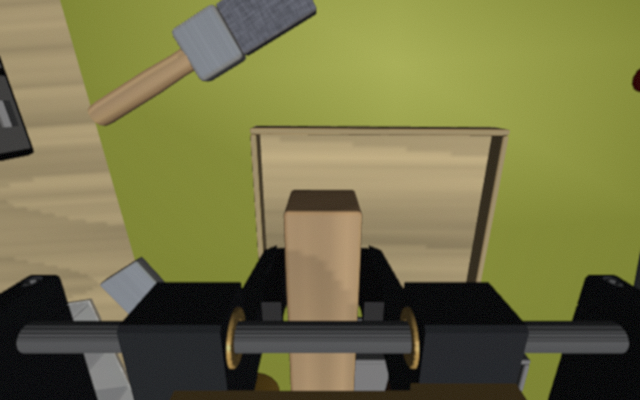

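```bash
python3 -c "
from h import *
import pickle
c=pickle.load(open('w4.pkl','rb'));q=ray(c,[(251,127),(507,129)],25)[:,:2];print(q.round(1))
a=np.radians(-4);ux=np.array([np.cos(a),np.sin(a)]);vy=np.array([-ux[1],ux[0]])
print('centre',q.mean(0)+85*ux,[((p-[477.7,-281.3])@np.c_[ux,vy]).round(1) for p in q])"
```

```text
[[ 387.5 -379.6]
 [ 402.3 -175.2]]
centre [ 479.7009499  -283.33194172] [array([ -83.1, -104.4]), array([-82.6, 100.6])]
```

Request:
{"method": "step_arm", "body": {"steps": [[0,0,0.01,-0.003,-0.02,0.3,1],[0,0,0.01,-0.003,-0.02,0.6,1],[0,0,0.01,-0.003,-0.02,0.78,1],[0,0,0.01,-0.003,-0.02,0.83,1],[0,0,0.01,-0.003,-0.02,0.845,1],[0,0,0.01,-0.003,-0.02,0.845,1],[0,0,0.01,-0.003,-0.02,0.845,0.1],[0,0,0.01,-0.003,-0.02,0.845,-0.05],[0,0,0.01,-0.003,-0.02,0.845,-0.05],[0,0,0.01,-0.003,-0.02,0.845,-0.05],[0,0,0.01,-0.003,-0.02,0.7,-0.05],[0,0,0.01,-0.003,-0.02,0.4,-0.05],[0,0,0.01,-0.003,-0.02,0,-0.1],[0,0,0.01,-0.003,-0.02,-0.2,-0.5],[0,0,0.01,-0.003,-0.02,-0.2,-0.5]]}}

```text
t: 25.55
tcp_pos: [452.3, -334.4, 198.4]
tool_rot: [0.004, 0.037, 0.999, -0.003]
wrist_force: [0.7, 0.1, -0.4]
finger_gap: 62.3
finger_force: 0.0
```

```bash
python3 -c "
from h import *
pr();c=cam('wrist');cv2.imwrite('pics/w5.png',c['p'][:,:,::-1])
legs(c,37,(390,570,-390,-170))
c=cam('scene');legs(c,32,(350,640,180,480))
P=pts(c);x,y,z=np.moveaxis(P,-1,0);q=P[(z>20)&(z<60)&(x>380)&(x<640)&(y>180)&(y<480)];print(len(q),[np.round(v,1) for v in cv2.minAreaRect(q[:,:2].astype('f4'))])
plan(480,395,200,78.8)"
```

```text
t 25.55 press x -202.2 y -356.5 z 198.4 F u 0.7 v 0.0 z -0.4 gap 62.3
leg px [325. 203.] c [ 474.3 -334.5] size [ 31.7 128.9] axis -4.5 z 36.5
266 [array([514.1, 388.5]), array([ 46.5, 262.7]), np.float64(80.4)]
turn [-0.002  0.003  0.244] shift [ 0.154  4.855 -0.05 ] now [ 449.5 -332.9  193.4] yaw 85.8
```

Leg A lies flat in the tray (top z 36.5). Now leg B.

Request:
{"method": "step_arm", "body": {"steps": [[0,0,0,0.01,0.35,0,-0.5],[0,0,0,0.02,0.7,0,-0.5],[0,0,0,0.03,0.97,0,-0.5],[0,0,0,0.03,0.97,0,-0.5]]}}

```text
t: 26.05
tcp_pos: [454.8, -180.1, 191.2]
tool_rot: [-0.002, 0.032, 0.999, 0.002]
wrist_force: [-0.2, 0.5, 0.2]
finger_gap: 66.2
finger_force: 0.0
```

Request:
{"method": "step_arm", "body": {"steps": [[0,0,0,0.01,0.35,0,-0.5],[0,0,0,0.02,0.7,0,-0.5],[0,0,0,0.03,0.97,0,-0.5],[0,0,0,0.03,0.97,0,-0.5]]}}

```text
t: 26.45
tcp_pos: [461.1, -35.6, 191.7]
tool_rot: [-0.001, 0.032, 0.999, 0.002]
wrist_force: [0.6, 0.1, 0.6]
finger_gap: 66.0
finger_force: 0.0
```

Request:
{"method": "step_arm", "body": {"steps": [[0,0,0,0.01,0.35,0,-0.5],[0,0,0,0.02,0.7,0,-0.5],[0,0,0,0.03,0.97,0,-0.5],[0,0,0,0.03,0.97,0,-0.5]]}}

```text
t: 26.85
tcp_pos: [467.3, 109.6, 192.0]
tool_rot: [-0.0, 0.032, 0.999, 0.002]
wrist_force: [-0.4, 0.1, -0.8]
finger_gap: 66.1
finger_force: 0.0
```

Request:
{"method": "step_arm", "body": {"steps": [[0,0,0,0.01,0.35,0,-0.5],[0,0,0,0.02,0.7,0,-0.5],[0,0,0,0.03,0.97,0,-0.5],[0,0,0,0.03,0.97,0,-0.5]]}}

```text
t: 27.25
tcp_pos: [473.0, 254.8, 192.0]
tool_rot: [-0.001, 0.033, 0.999, 0.002]
wrist_force: [-1.0, 0.4, 0.3]
finger_gap: 66.3
finger_force: 0.0
```

Request:
{"method": "step_arm", "body": {"steps": [[0,0,0.1,0.01,0.35,0,-0.5],[0,0,0.2,0.02,0.7,0,-0.5],[0,0,0.24,0.03,0.9,0,-0.5],[0,0,0.24,0.03,0.9,0,-0.5],[0,0,0.24,0.03,0.9,0,-0.5]]}}

```text
t: 27.75
tcp_pos: [479.8, 382.2, 191.1]
tool_rot: [-0.001, 0.097, 0.995, -0.001]
wrist_force: [-0.1, -1.2, -0.3]
finger_gap: 65.9
finger_force: 0.0
```

```bash
python3 -c "
from h import *
pr();c=cam('wrist');cv2.imwrite('pics/w6.png',c['p'][:,:,::-1])
legs(c,32,(380,640,180,480))
plan(481.3,399.2,80,78.8)"
```

```text
t 27.75 press x -112.3 y 354.9 z 191.1 F u -0.2 v -1.2 z -0.3 gap 65.9
leg px [342. 207.] c [506.3 396.1] size [ 31.4 128.2] axis -10.9 z 31.5
turn [-0.007 -0.001  0.001] shift [0.016 0.122 0.741] now [480.2 381.2 191.2] yaw 78.8
```

Request:
{"method": "step_arm", "body": {"steps": [[0,0,0,0.013,0.12,0.3,-0.5],[0,0,0,0.013,0.12,0.6,-0.5],[0,0,0,0.013,0.12,0.74,-0.5],[0,0,0,0.013,0.12,0.74,-0.5]]}}

```text
t: 28.2
tcp_pos: [480.2, 397.3, 77.8]
tool_rot: [-0.002, 0.098, 0.995, -0.003]
wrist_force: [0.1, -1.3, -0.7]
finger_gap: 66.1
finger_force: 0.0
```

```bash
python3 -c "
from h import *
c=cam('wrist')
legs(c,32,(380,640,330,480))
plan(481.8,400.8,30,79)"
```

```text
leg px [329. 248.] c [487.9 399.6] size [31.4 90.9] axis -11.1 z 31.6
leg px [328. 359.] c [564.2 384.4] size [30.9 10.2] axis 79.3 z 31.6
turn [-0.008 -0.003 -0.007] shift [-0.002  0.014  0.335] now [481.2 399.   80.3] yaw 78.8
```

Request:
{"method": "step_arm", "body": {"steps": [[0,0,0,0,0.012,0.2,-0.5],[0,0,0,0,0.012,0.325,-0.5],[0,0,0,0,0.012,0.325,-0.5],[0,0,0,0,0.012,0.325,1],[0,0,0,0,0.012,0.325,1],[0,0,0,0,0.012,0.325,1],[0,0,0,0,0.012,0.325,1],[0,0,0,0,0.012,0.325,1],[0,0,0,0,0.012,0.325,1],[0,0,0,0,0.012,-0.1,1],[0,0,0,0,0.012,-0.4,1],[0,0,0,0,0.012,-0.45,1],[0,0,0,0,0.012,-0.45,1]]}}

```text
t: 29.55
tcp_pos: [482.5, 405.3, 151.8]
tool_rot: [0.002, 0.097, 0.995, 0.002]
wrist_force: [-0.1, 0.1, -1.3]
finger_gap: 31.5
finger_force: 29.9
```

```bash
python3 -c "
from h import *
pr();plan(*(S-165*u5),143,95)"
```

```text
t 29.55 press x -107.6 y 377.7 z 151.8 F u -0.1 v 0.1 z -1.3 gap 31.5
turn [ 0.007  0.007 -0.561] shift [-0.33  -2.526  0.049] now [482.5 405.3 151.8] yaw 78.9
```

Request:
{"method": "step_arm", "body": {"steps": [[0,0,0,-0.05,-0.35,0,1],[0,0,0,-0.08,-0.65,0,1],[0,0,0,-0.11,-0.842,0,1],[0,0,0,-0.11,-0.842,0,1]]}}

```text
t: 29.95
tcp_pos: [472.5, 270.2, 146.3]
tool_rot: [-0.002, 0.099, 0.995, -0.003]
wrist_force: [0.4, 0.9, -0.9]
finger_gap: 31.8
finger_force: 29.9
```

Request:
{"method": "step_arm", "body": {"steps": [[0,0,0,-0.05,-0.35,0,1],[0,0,0,-0.08,-0.65,0,1],[0,0,0,-0.11,-0.842,0,1],[0,0,0,-0.11,-0.842,0,1]]}}

```text
t: 30.35
tcp_pos: [464.1, 145.0, 147.2]
tool_rot: [-0.002, 0.099, 0.995, -0.002]
wrist_force: [0.7, 0.2, -2.2]
finger_gap: 31.4
finger_force: 29.9
```

Request:
{"method": "step_arm", "body": {"steps": [[0,0,-0.2,-0.05,-0.35,0,1],[0,0,-0.4,-0.08,-0.65,0,1],[0,0,-0.56,-0.11,-0.842,0,1],[0,0,-0.56,-0.11,-0.842,0,1],[0,0,-0.56,-0.11,-0.842,0,1],[0,0,-0.56,-0.11,-0.842,0,1]]}}

```text
t: 30.95
tcp_pos: [457.2, 24.9, 148.8]
tool_rot: [-0.0, -0.044, 0.999, 0.001]
wrist_force: [0.5, 1.0, -1.3]
finger_gap: 31.9
finger_force: 29.9
```

```bash
python3 -c "
from h import *
pr();plan(*(S-165*u5),43,95)"
```

```text
t 30.95 press x -165.9 y 1.0 z 148.8 F u 0.6 v 0.9 z -1.3 gap 31.9
turn [ 0.003 -0.     0.003] shift [-0.006 -0.007  0.705] now [457.2  24.9 148.8] yaw 95.1
```

Request:
{"method": "step_arm", "body": {"steps": [[0,0,0,-0.006,-0.007,0.3,1],[0,0,0,-0.006,-0.007,0.55,1],[0,0,0,-0.006,-0.007,0.66,1],[0,0,0,-0.006,-0.007,0.69,1],[0,0,0,-0.006,-0.007,0.695,1],[0,0,0,-0.006,-0.007,0.695,1],[0,0,0,-0.006,-0.007,0.695,1]]}}

```text
t: 31.65
tcp_pos: [458.6, 22.9, 45.2]
tool_rot: [0.001, -0.044, 0.999, 0.0]
wrist_force: [0.5, 0.3, 0.3]
finger_gap: 31.5
finger_force: 30.0
```

```bash
python3 -c "
from h import *
pr();plan(*(S-107*u5),42.5,95)"
```

```text
t 31.65 press x -164.7 y -1.2 z 45.2 F u 0.6 v 0.3 z 0.3 gap 31.5
turn [0.001 0.002 0.002] shift [-0.385  0.008  0.019] now [458.6  22.9  45.2] yaw 95.1
```

Request:
{"method": "step_arm", "body": {"steps": [[0,0,0,0,0.01,0.01,1],[0,0,0,0,0.01,0.017,1],[0,0,0,-0.1,0.01,0.017,1],[0,0,0,-0.2,0.01,0.017,1],[0,0,0,-0.28,0.01,0.017,1],[0,0,0,-0.34,0.01,0.017,1],[0,0,0,-0.38,0.01,0.017,1],[0,0,0,-0.38,0.01,0.017,1]]}}

```text
t: 32.45
tcp_pos: [515.0, 28.3, 42.7]
tool_rot: [-0.0, -0.043, 0.999, -0.0]
wrist_force: [-1.5, -1.6, 4.9]
finger_gap: 31.4
finger_force: 30.0
```

Request:
{"method": "step_arm", "body": {"steps": [[0,-0.01,0,-0.05,0,0,1],[0,-0.02,0,-0.08,0,-0.003,1],[0,-0.03,0,-0.1,0.003,-0.006,1],[0,-0.04,0,-0.13,0.005,-0.01,1],[0,-0.05,0,-0.15,0.007,-0.013,1],[0,-0.05,0,-0.17,0.007,-0.015,1],[0,-0.05,0,-0.17,0.007,-0.015,1]]}}

```text
t: 33.15
tcp_pos: [533.1, 30.0, 42.5]
tool_rot: [0.006, -0.043, 0.999, -0.001]
wrist_force: [-14.2, -2.3, 3.1]
finger_gap: 32.0
finger_force: 30.0
```

```bash
python3 -c "
from h import *
pr();rear();print(tool()[:3,2].round(3))"
```

```text
t 33.15 press x -89.8 y -0.6 z 42.5 F u -14.3 v -1.0 z 3.1 gap 32.0
rear x [-136.3 -133.8] 49 (at stop: about -132)
[ 0.011 -0.002 -1.   ]
```

Request:
{"method": "step_arm", "body": {"steps": [[0,0,0,-0.015,0.002,0,1],[0,0,0,-0.03,0.002,0,1],[0,0,0,-0.035,0.002,0,1],[0,0,0,-0.035,0.002,0,1],[0,0,0,-0.035,0.002,0,1]]}}

```text
t: 33.7
tcp_pos: [533.4, 30.0, 42.4]
tool_rot: [0.001, -0.043, 0.999, -0.002]
wrist_force: [-27.9, -3.9, 20.6]
finger_gap: 31.7
finger_force: 30.0
```

```bash
python3 -c "
from h import *
pr();rear();print(tool()[:3,2].round(3))"
```

```text
t 33.7 press x -89.6 y -0.6 z 42.4 F u -28.1 v -1.5 z 20.6 gap 31.7
rear x [-136.1 -133.9] 50 (at stop: about -132)
[ 0.002 -0.005 -1.   ]
```

TCP has stopped while the force rises, so this leg is also against the stop. I hold it.

Request:
{"method": "step_arm", "body": {"steps": [[0,0,0,0,0,-0.007,1],[0,0,0,0,0,-0.007,1],[0,0,0,0,0,-0.007,1],[0,0,0,0,0,-0.007,1],[0,0,0,0,0,-0.007,1],[0,0,0,0,0,-0.007,1],[0,0,0,0,0,-0.007,1],[0,0,0,0,0,-0.007,1],[0,0,0,0,0,-0.007,1],[0,0,0,0,0,-0.007,1],[0,0,0,0,0,-0.007,1],[0,0,0,0,0,-0.007,1],[0,0,0,0,0,-0.007,1],[0,0,0,0,0,-0.007,1],[0,0,0,0,0,-0.007,1],[0,0,0,0,0,-0.007,1],[0,0,0,0,0,-0.007,1],[0,0,0,0,0,-0.007,1],[0,0,0,0,0,-0.007,1],[0,0,0,0,0,-0.007,1]]}}

```text
t: 35.75
tcp_pos: [533.4, 30.0, 42.5]
tool_rot: [0.001, -0.043, 0.999, -0.002]
wrist_force: [-24.6, -2.8, 8.0]
finger_gap: 31.9
finger_force: 30.0
```

Request:
{"method": "step_arm", "body": {"steps": [[0,0,0,0,0,0,1],[0,0,0,0,0,0,1],[0,0,0,0,0,0,1],[0,0,0,0,0,0,1],[0,0,0,0,0,0,1],[0,0,0,0,0,0,1],[0,0,0,0,0,0,1],[0,0,0,0,0,0,1],[0,0,0,0,0,0,1],[0,0,0,0,0,0,1],[0,0,0,0,0,0,1],[0,0,0,0,0,0,1],[0,0,0,0,0,0,1],[0,0,0,0,0,0,1],[0,0,0,0,0,0,1],[0,0,0,0,0,0,1],[0,0,0,0,0,0,1],[0,0,0,0,0,0,1],[0,0,0,0,0,0,1],[0,0,0,0,0,0,1]]}}

```text
t: 37.75
tcp_pos: [533.4, 29.9, 42.5]
tool_rot: [0.001, -0.043, 0.999, -0.002]
wrist_force: [-25.3, -1.9, 8.3]
finger_gap: 31.6
finger_force: 30.0
```

Request:
{"method": "step_arm", "body": {"steps": [[0,0,0,0,0,0,1],[0,0,0,0,0,0,1],[0,0,0,0,0,0,1],[0,0,0,0,0,0,1],[0,0,0,0,0,0,1],[0,0,0,0,0,0,1],[0,0,0,0,0,0,1],[0,0,0,0,0,0,1],[0,0,0,0,0,0,1],[0,0,0,0,0,0,1],[0,0,0,0,0,0,1],[0,0,0,0,0,0,1],[0,0,0,0,0,0,1],[0,0,0,0,0,0,1],[0,0,0,0,0,0,1],[0,0,0,0,0,0,1],[0,0,0,0,0,0,1],[0,0,0,0,0,0,1],[0,0,0,0,0,0,1],[0,0,0,0,0,0,1]]}}

```text
t: 39.75
tcp_pos: [533.4, 29.9, 42.5]
tool_rot: [0.001, -0.043, 0.999, -0.002]
wrist_force: [-25.4, -3.2, 7.7]
finger_gap: 31.7
finger_force: 30.0
```

Request:
{"method": "step_arm", "body": {"steps": [[0,0,0,0,0,0,1],[0,0,0,0,0,0,1],[0,0,0,0,0,0,1],[0,0,0,0,0,0,1],[0,0,0,0,0,0,1],[0,0,0,0,0,0,1],[0,0,0,0,0,0,1],[0,0,0,0,0,0,1],[0,0,0,0,0,0,1],[0,0,0,0,0,0,1],[0,0,0,0,0,0,1],[0,0,0,0,0,0,1],[0,0,0,0,0,0,1],[0,0,0,0,0,0,1],[0,0,0,0,0,0,1]]}}

```text
t: 41.25
tcp_pos: [533.4, 30.0, 42.5]
tool_rot: [0.001, -0.043, 0.999, -0.002]
wrist_force: [-25.7, -2.9, 6.7]
finger_gap: 31.8
finger_force: 30.0
```

```bash
python3 -c "
from h import *
pr();rear()"
```

```text
t 41.25 press x -89.6 y -0.6 z 42.5 F u -25.8 v -0.6 z 6.7 gap 31.8
rear x [-136.2 -135.1] 50 (at stop: about -132)
```

Request:
{"method": "step_arm", "body": {"steps": [[0,0,0,0.05,0,0,1],[0,0.03,0,0.12,0,-0.005,1],[0,0.05,0,0.25,0,-0.01,1],[0,0.05,0,0.4,0,-0.01,1],[0,0.05,0,0.57,0,-0.02,1],[0,0.05,0,0.57,0,-0.02,1],[0,0.05,0,0.57,0,-0.3,1],[0,0.05,0,0.57,0,-0.6,1],[0,0.05,0,0.57,0,-0.8,1],[0,0.05,0,0.57,0,-0.8,1],[0,0.05,0,0.57,0,-0.8,1]]}}

```text
t: 42.4
tcp_pos: [458.1, 24.4, 164.1]
tool_rot: [0.001, -0.043, 0.999, -0.0]
wrist_force: [-0.4, -1.2, -2.2]
finger_gap: 31.9
finger_force: 30.0
```

```bash
python3 -c "
from h import *
pr()
c=cam('scene');b=c['p'][130:210,310:410];cv2.imwrite('pics/s5.png',cv2.resize(b,None,fx=7,fy=7,interpolation=2)[:,:,::-1])
legs(c,37,(390,570,-390,-170))
plan(458.5,-231,37,86)"
```

```text
t 42.4 press x -165.1 y 0.4 z 164.1 F u -0.5 v -1.2 z -2.2 gap 31.9
turn [0.    0.    0.313] shift [ 0.138 -1.697  0.841] now [457.2  24.3 163.1] yaw 95.0
```

View pics/s5.png

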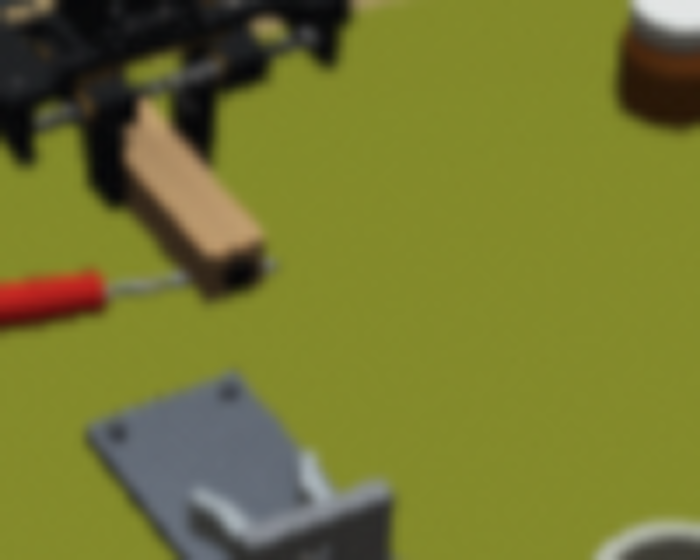

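The glide is flush again at (240,268). I carry the leg to the tray's +y side.

Request:
{"method": "step_arm", "body": {"steps": [[0,0,0,0.08,-0.3,0,1],[0,0,0,0.08,-0.6,0,1],[0,0,0,0.08,-0.855,0,1],[0,0,0,0.08,-0.855,0,1]]}}

```text
t: 42.85
tcp_pos: [455.4, -110.0, 161.8]
tool_rot: [-0.001, -0.039, 0.999, -0.001]
wrist_force: [-0.0, -0.1, -0.7]
finger_gap: 32.1
finger_force: 30.0
```

Request:
{"method": "step_arm", "body": {"steps": [[0,0,0.1,0.08,-0.3,0,1],[0,0,0.2,0.08,-0.6,0,1],[0,0,0.31,0.08,-0.855,0,1],[0,0,0.31,0.08,-0.855,0,1],[0,0,0.31,0.08,-0.855,0,1],[0,0,0.31,0.08,-0.855,0,1],[0,0,0.31,0.08,-0.855,0,1]]}}

```text
t: 43.55
tcp_pos: [455.4, -231.3, 163.2]
tool_rot: [-0.0, 0.033, 0.999, 0.001]
wrist_force: [-0.2, -0.2, -1.1]
finger_gap: 31.9
finger_force: 30.0
```

```bash
python3 -c "
from h import *
pr();plan(454.9,-235.5,36.5,86)"
```

```text
t 43.55 press x -190.1 y -254.1 z 163.2 F u -0.2 v -0.2 z -1.1 gap 31.9
turn [ 0.002 -0.002  0.009] shift [ 0.001 -0.029  0.844] now [ 455.4 -231.3  163.2] yaw 86.3
```

Request:
{"method": "step_arm", "body": {"steps": [[0,0,0.005,0,-0.02,0.3,1],[0,0,0.005,0,-0.02,0.6,1],[0,0,0.005,0,-0.02,0.78,1],[0,0,0.005,0,-0.02,0.83,1],[0,0,0.005,0,-0.02,0.845,1],[0,0,0.005,0,-0.02,0.845,1],[0,0,0.005,0,-0.02,0.845,0.1],[0,0,0.005,0,-0.02,0.845,-0.05],[0,0,0.005,0,-0.02,0.845,-0.05],[0,0,0.005,0,-0.02,0.845,-0.05],[0,0,0.005,0,-0.02,0.7,-0.05],[0,0,0.005,0,-0.02,0.4,-0.05],[0,0,0.005,0,-0.02,0,-0.1],[0,0,0.005,0,-0.02,-0.3,-0.3],[0,0,0.005,0,-0.02,-0.3,-0.3],[0,0,0.005,0,-0.02,-0.3,-0.3]]}}

```text
t: 45.15
tcp_pos: [455.8, -236.8, 210.1]
tool_rot: [0.001, 0.036, 0.999, -0.001]
wrist_force: [-0.3, 0.3, 0.5]
finger_gap: 57.4
finger_force: 0.0
```

```bash
python3 -c "
from h import *
pr();c=cam('wrist')
legs(c,37,(390,570,-390,-170))
c2=cam('scene')
b=np.hstack([c['p'],c2['p'][:, :]]);cv2.imwrite('pics/fin.png',np.vstack([cv2.resize(c['p'],(480,300)),cv2.resize(c2['p'][110:280,170:480],(480,264))])[:,:,::-1])"
```

```text
t 45.15 press x -190.1 y -259.6 z 210.1 F u -0.3 v 0.3 z 0.5 gap 57.4
leg px [323. 201.] c [ 478.6 -237.7] size [ 31.7 128.9] axis -4.2 z 36.5
leg px [226. 200.] c [ 474.5 -333.1] size [ 32.9 128.8] axis -4.5 z 36.5
```

View pics/fin.png

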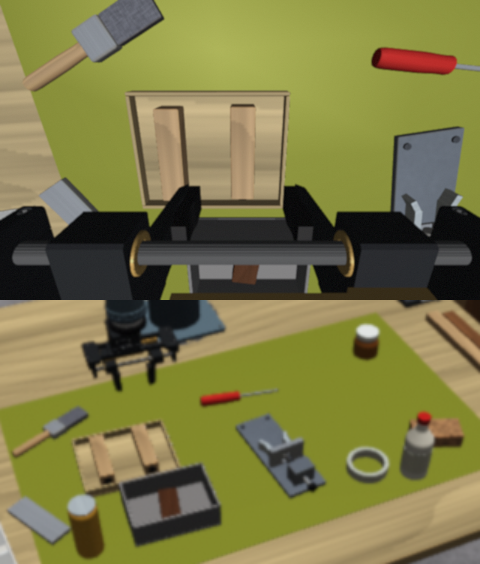

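Both legs lie flat in the tray (upper view (170,155) and (243,150)) and the offcut is in the scrap box. No third leg is on the bench, and the other things have not moved. I hand it in.

```bash
python3 -c "
from plant import *
print(job_done())"
```

```text
the job is handed in; nothing more can be done
None
```

The job is handed in, with no verdict returned: the offcut is in the scrap box, and the only two legs on the bench were each held about 7.5 s at the stop until the glide looked flush, and now lie flat side by side in the tray.

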